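# Refit the washed dust roller between the end cups of its stand

### The job

The rubber dust roller has been washed and lies drying on its beech rest. Fit it back into its aluminium stand: put the sprung pin into one end cup, press the spring in until the other pin goes down between the cups, and let it back out so that both pins sit fully home in the cups and the roller stays there on its own. Press gently, using no more than about 20 N against the stand, do not drop the roller, and leave everything else on the table where it is.

Things in the scene. Friction and masses are not known exactly. Their poses are not given: they have to be found in the camera images.
- roller: dust roller, 0.1 to 0.25 kg: black rubber sleeve 32 mm in diameter, 100 mm long, with a 5 mm aluminium cap (25 mm across) on each end: body 110 mm long. Origin on its axis, midway along the body; the axis is its y. A round-nosed 8 mm steel pin stands out of each end. It starts level on the drying rest, axis 46 mm above the table, along the rest's y. Grip it by the middle of the sleeve.
- sprung_end (a point): middle of the roller's cap at its +y end (55 mm from the origin), where the sprung pin, the longer one, stands out: 26 mm long when free. It can be pushed 16 mm into the roller: it gives way from 2 N on, 0.5 N more for each mm, 10 N at full travel, where it stops hard with 10 mm still standing out.
- fixed_tip (a point): tip of the fixed pin at the roller's -y end, 12 mm long (67 mm from the origin)
- stand: aluminium roller stand, its base plate 84 x 220 mm fixed to the table, top 12 mm above it; origin on the table under the base's middle, z up, y along the roller's axis to be. On the base a saddle is clamped with two upright cheeks, 40 mm wide (along x), round tops 75 mm above the table; each carries a round steel end cup facing the other. Either cup takes either pin. Nothing moves in use.
- cup_axis (a point): point on the end cups' common axis (the stand's y), 60 mm above the base's middle. From the middle between the cups their rims are 64 mm, their floors 70.5 mm and the cheeks' faces 74 mm away, but that middle is not this point: the saddle was clamped by hand anywhere within 10 mm either way along y. Each cup flares in from a mouth 20 mm wide to a bore 11.5 mm wide, 6.5 mm deep; rim 28 mm across.
- rest: fixed beech drying rest: base 66 x 104 x 10 mm with two V boards, 8 mm thick, 40 mm either side of its middle along y, up to 44 mm high; origin on the table under the middle. The roller lies in the Vs and lifts straight up; between the boards 72 mm of the sleeve are free.
- level_disc: round steel spirit level, 42 mm across, 12 mm high; origin under its centre; loose bystander
- headshell: matte black headshell with its cartridge, about 55 x 35 x 24 mm; origin on the table under it; loose bystander
- saucer: white porcelain saucer, 144 mm across, 18 mm high; origin under its centre; loose bystander
- tweezer_case: transparent plastic tweezer case, 150 x 30 x 16 mm, long along its x; origin under its centre; loose bystander
- fibre_brush: carbon-fibre record brush with an aluminium back, 95 mm long (along its y), 20 mm wide, 32 mm high; origin under its centre; loose bystander
- record_clamp: round aluminium record clamp, 72 mm across, 36 mm high; origin under its centre; loose bystander
- stylus_gauge: flat grey stylus force gauge, 75 x 45 x 18 mm; origin under its centre; loose bystander
Things that resemble listed ones, but are neither listed nor needed, are in the scene too. There is more than one size of the roller; the job needs the smallest.

How it is judged:
On the way, in this order (a step that is already met when the one before it is completed fails the run):
1. the roller is lifted clear of the drying rest (z of roller in the frame of rest above 0.075 m), for 0.1 s.
2. the spring is pressed in against a cup of the stand (contact force between roller and stand above 4 N), for 0.2 s.
At the end, for the whole second after the job is handed in: The roller is held by the two cups alone and still, both pins in: its middle 56.5 to 62.5 mm above the table, within 3 mm sideways of the cups' axis and 15.5 mm along it from the base's middle, its axis within 0.045 rad of the stand's (z of roller in the frame of stand between 0.0565 and 0.0625 m and x of roller in the frame of stand between -0.003 and 0.003 m and angle between the y axis of roller and the y axis of stand, either way round below 0.045 rad and y of roller in the frame of stand between -0.0155 and 0.0155 m and linear speed of roller below 0.01 m/s and angular speed of roller below 0.2 rad/s); the robot touches nothing.
It fails at once if the roller is pressed or knocked against the stand with more than 25 N (contact force between roller and stand above 25 N).
It fails at once if the arm or fingers push on the stand with more than 10 N (contact force between the arm and stand above 10 N).
It fails at once if the roller is dropped (its axis below 38 mm over the table) (height (world z) of roller below 0.038 m).
It fails at once if a loose bystander is moved more than 15 mm (distance of any of level_disc, headshell, saucer, tweezer_case, fibre_brush, record_clamp, stylus_gauge from where it was at the start of the episode above 0.015 m).
It also fails if it takes over 53 s, if anything falls off the work surface, if the arm or the gripper's body presses on something with over 40 N, if the wrist force passes 120 N, or if a joint passes its speed limit or range.

### The arm

A 6-joint arm with a two-finger parallel gripper is mounted at the origin on the work surface. World frame = base frame: x ahead of the robot, y to its left, z up, the work surface at z = 0. Lengths are in m, angles in rad, forces in N, time in s.
With the tool pointing down it reaches from about 0.375 to 0.9 m from the base axis. Payload 3.1 kg.
Tool frame: the origin (TCP) lies midway between the tips of the shut fingers; the grasp point (between the pads) lies 19 mm behind it; z points along the fingers, y is the line along which they close (so a half turn about z gives the same grasp; the last joint's range is limited). The gripper opens to 87 mm and grips with 3 to 60 N. Pads are 19 mm wide; open, the fingers measure 117 mm over their backs; the gripper's body (75 mm by 190 mm) begins 51 mm behind the grasp point.
Start: joints at [-1.375, 0.527, 1.433, -0, 1.181, -0.178], TCP at [0.228, -0.582, 0.223] pointing down, gripper open.
Joint ranges: [-3.08, 3.08], [-0.75, 2.2], [0.22, 2.44], [-1.43, 4.57], [0, 2.65], [-2.85, 2.85]. Speed limits (rad/s): [2.79, 2.79, 3.14, 3.14, 3.14, 3.14].

### API

Orientations are given as a rotation vector (axis times angle).
In Python, from station import arm, cams, finish_job gives the robot as it stands.
- The arm moves only by the shell command python3 -m crank 'ROWS' [FORCE]. ROWS is JSON, a list of rows, each a list of 7 numbers: the shift along the tool's x, y, z in mm, then the turn, a rotation vector about the tool's x, y, z in rad, then the gripper's target within -1 to 1 (shut at 1, half-way at 0, fully open at -1). In form: [[tx, ty, tz, rx, ry, rz, gripper], ...]. A call has 1 to 8 rows; each row is the pose to reach, as a shift and turn from the pose commanded when the call began, along the tool's axes at that moment; what a row does not reach only later rows make up. A row lasts 1/12 s, in which the tool goes at most 41.7 mm and 7.16 degrees, less where a joint would pass 70% of its speed; a pose out of reach is approached as far as the arm can. A call with a gripper value outside its range is refused whole. The fingers move at their own pace and stop on an object; FORCE is the grip in N (left out, the last holds). Time passes only in rows, so rows that repeat a pose let the fingers close. It gives the time, the measured TCP pose, the force, the opening and the grip force at its end, in the units of the state.
- arm.get_state(): the state, without advancing time (a new reading comes with each control period).
- cams.camera(name): name is "side" or "top" or "wrist"; returns (picture, depth): 480x640x3 uint8, blue, green, red; 480x640 float32, m along the optical axis (not along the pixel's ray), 0 where there is no reading.
- cams.get_calibration(name): a dict with "vertical_fov" (degrees; the focal length in pixels is half the picture's height over the tangent of half this angle, whatever the lens; pixels are square), "cx", "cy" (the principal point, pixels), "rvec" (rotation vector, rad) and "tvec" (3), from world to camera coordinates, as OpenCV has them. Camera axes: x right, y down, z forward; pixel columns grow to the right and rows downward; lengths in m; the calibration is good to about 2 mm. A picture is of the moment at which its call begins: read the wrist's pose just before it. get_calibration takes no time and is no camera call; for the wrist camera it gives the pose at the moment of the call.
- finish_job(): hands the job in; it is judged then, once.
The state is a dict: "time": time; "joints": joint angles; "dq": joint speeds; "tau": joint torques, N m; "ee_pos": TCP position; "tool_rot": TCP orientation; "ft_force": force on the tool from outside, world axes, zero at the start; "torque": the same for the moment, N m; "finger_gap": finger opening in m; "gripper_force": force on a finger pad.
Only numpy, scipy, OpenCV 4.12 (cv2) and the standard library are available. Lean on these libraries where they do the work, as an engineer would, in place of code of your own. Each camera call takes 0.05 s, during which the arm holds its last target. There are 200 camera calls.

## Working session

There is one attempt and no reset: what is moved stays moved. The work goes in short steps, Python scripts to look and compute and a shell command to move; the robot and the scene stay as the last step left them, time stands still between calls to the robot, and variables do not carry over. Pictures are saved under pics/ and viewed, at most 10 in all, crops included, and the job is handed in when it is done.

```bash
mkdir -p pics
cat > h.py <<'E'
import numpy as np, cv2
from scipy.spatial.transform import Rotation as R
from station import arm, cams
def K(c):
    f=240/np.tan(np.radians(c["vertical_fov"])/2); return f,c["cx"],c["cy"]
def grab(n):
    c=cams.get_calibration(n); im,d=cams.camera(n); return im,d,c
def pts(uv,depth,c):
    f,cx,cy=K(c); uv=np.atleast_2d(uv).astype(float); z=np.atleast_1d(depth)
    p=np.c_[(uv[:,0]-cx)/f*z,(uv[:,1]-cy)/f*z,z]
    M=R.from_rotvec(np.ravel(c["rvec"])).as_matrix(); return (p-np.ravel(c["tvec"]))@M
def plane(uv,h,c):
    f,cx,cy=K(c); uv=np.atleast_2d(uv).astype(float)
    M=R.from_rotvec(np.ravel(c["rvec"])).as_matrix(); o=-M.T@np.ravel(c["tvec"])
    r=np.c_[(uv[:,0]-cx)/f,(uv[:,1]-cy)/f,np.ones(len(uv))]@M
    return o+r*((h-o[2])/r[:,2])[:,None]
def cloud(d,c):
    v,u=np.nonzero(d>0); return np.c_[u,v],pts(np.c_[u,v],d[v,u],c)
E
python3 - <<'E'
from h import *
for n in("top","side"):
    im,d,c=grab(n); cv2.imwrite(f"pics/{n}1.png",im); np.savez(f"pics/{n}1.npz",d=d,im=im); print(n,c)
print(arm.get_state())
E
```

```text
top {'vertical_fov': 45.42573705061277, 'cx': 321.03225108951733, 'cy': 234.529751311394, 'rvec': array([ 2.21274526, -2.17113312,  0.05205913]), 'tvec': array([0.03137351, 0.53379642, 1.14846862])}
side {'vertical_fov': 53.69464207549811, 'cx': 309.8135540662435, 'cy': 235.88891615624104, 'rvec': array([ 0.3163471 , -2.82662346,  1.09281363]), 'tvec': array([0.5328658 , 0.08398169, 0.918371  ])}
{'time': 0.1, 'joints': array([-1.37548266e+00,  5.28363758e-01,  1.43378299e+00, -1.48429264e-05,
        1.18139971e+00, -1.78474915e-01]), 'dq': array([-7.39480507e-04, -1.49843650e-03, -5.67410550e-03, -6.85461350e-04,
       -1.50090568e-05, -1.34853479e-03]), 'tau': array([ 9.24219967e-05, -4.40985847e+01, -1.77150464e+01,  6.34858338e-02,
        5.33824344e-02, -4.86549186e-05]), 'ee_pos': array([ 0.22812265, -0.58116684,  0.22167249]), 'tool_rot': array([-3.08496384e+00, -5.83379292e-01,  4.73699043e-05]), 'ft_force': array([-0.01875309,  0.12424443, -0.17060961]), 'torque': array([-0.02260707,  0.03326104, -0.01789905]), 'gripper_force': 0.0, 'finger_gap': 0.08684761857512671}
```

View pics/top1.png

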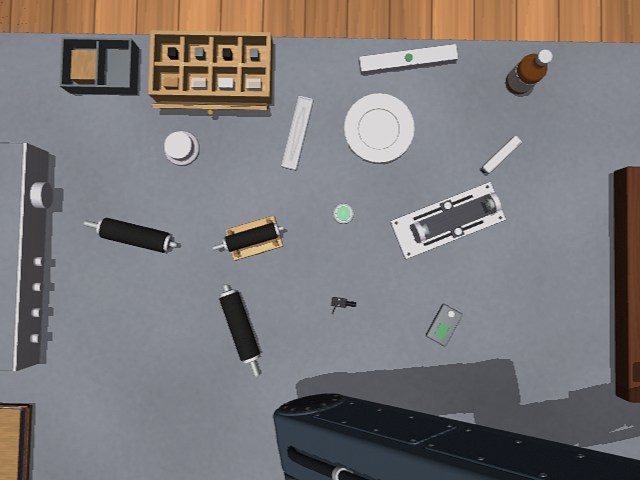

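View pics/side1.png

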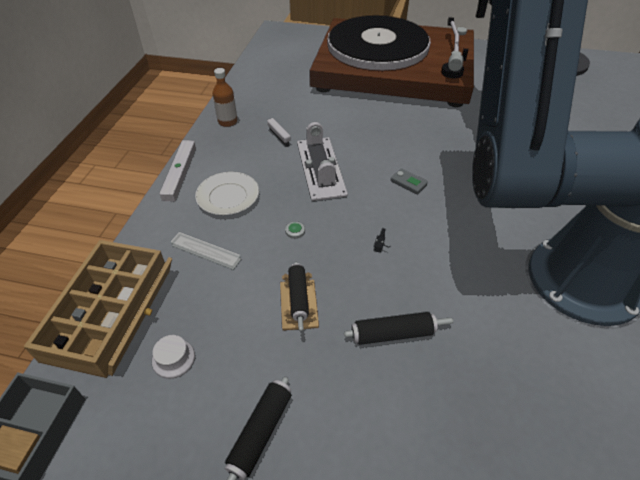

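Candidates for the roller (top view): rollers at (136,235), at (240,325), both larger and lying on the table, and the small one at (252,237) on the beech rest → that one. The stand is at (449,220), with its cups near (418,231) and (490,205). I'll check this with a close crop and measure it.

Run:
```python
from h import *
z=np.load("pics/top1.npz"); im,d=z["im"],z["d"]; c=cams.get_calibration("top")
a=cv2.resize(im[195:275,195:305],None,fx=5,fy=5,interpolation=3); b=cv2.resize(im[175:265,380:515],None,fx=5,fy=5,interpolation=3)
o=np.zeros((450,1240,3),np.uint8); o[:400,:550]=a; o[:450,560:560+675]=b[:450]; cv2.imwrite("pics/crop1.png",cv2.resize(o,(800,int(450*800/1240))))
uv,P=cloud(d,c)
# sizes of the dark sleeves
m=((im.max(2)<60)*255).astype(np.uint8)
for ct in cv2.findContours(m[190:390,80:300],cv2.RETR_EXTERNAL,cv2.CHAIN_APPROX_NONE)[0]:
    if cv2.contourArea(ct)>400:
        (x,y),(w,h),an=cv2.minAreaRect(ct); box=cv2.boxPoints(((x,y),(w,h),an))+[80,190]
        q=plane(box,0.046,c); print("dark",x+80,y+190,"L",np.linalg.norm(q[0]-q[1]),np.linalg.norm(q[1]-q[2]),"c",plane([x+80,y+190],0.055,c).round(4))
def reg(u0,u1,v0,v1): s=(uv[:,0]>u0)&(uv[:,0]<u1)&(uv[:,1]>v0)&(uv[:,1]<v1); return uv[s],P[s]
u,p=reg(205,300,205,270); s=p[:,2]>0.048; q=p[s]; print("roller top z",q[:,2].max(),len(q))
w,v=np.linalg.eigh(np.cov(q[:,:2].T)); print("roller centre",q.mean(0),"yaw",np.degrees(np.arctan2(v[1,1],v[0,1])))
e=(p[:,:2]-q[:,:2].mean(0))@v[:,1]; s=(p[:,2]>0.04); print("extent",e[s].min(),e[s].max())
u,p=reg(380,515,175,265)
g=p[(p[:,2]>0.004)&(p[:,2]<0.02)]; r=cv2.minAreaRect(g[:,:2].astype(np.float32)*1000); print("base",r)
g=p[p[:,2]>0.045]; print("n>45",len(g),g[:,2].max())
k,lab,cen=cv2.kmeans(g[:,:2].astype(np.float32),2,None,(3,50,1e-6),5,0)
for i in(0,1): gg=g[lab.ravel()==i]; print("cheek",gg.mean(0),len(gg),cv2.minAreaRect(gg[:,:2].astype(np.float32)*1000))
```

```text
dark 239.29063415527344 325.97328186035156 L 0.0406647262956361 0.13057112498224763 c [[0.3502 0.1965 0.055 ]]
dark 250.98123168945312 236.74418258666992 L 0.10036645092347764 0.03171559785887991 c [[0.524  0.1783 0.055 ]]
dark 133.32009506225586 234.4011344909668 L 0.041021320288338735 0.13756755634066636 c [[0.5243 0.409  0.055 ]]
roller top z 0.06855777457386046 916
roller centre [0.52373849 0.17868166 0.05827598] yaw 107.480803327271
extent -0.06736911496090345 0.08014155388173824
base ((568.5988159179688, -216.86402893066406), (180.6445770263672, 273.73712158203125), 1.0202341079711914)
n>45 447 0.08036464340322742
cheek [ 0.54116743 -0.15200003  0.0678965 ] 205 ((542.2048950195312, -154.44866943359375), (39.791255950927734, 20.261919021606445), 22.525766372680664)
cheek [ 0.5991364  -0.2913542   0.06603129] 242 ((599.1505126953125, -291.48211669921875), (39.78335189819336, 20.90035629272461), 23.46030616760254)
```

View pics/crop1.png

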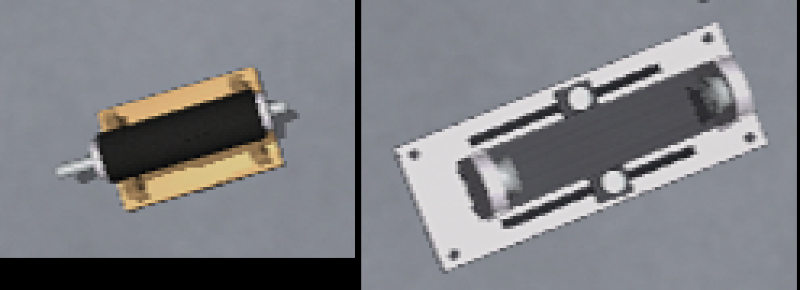

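The crop confirms it: the sleeve measures 100 x 32 mm and lies on the beech rest, and the longer (sprung) pin points image-left, about world +y. The stand has its two cups at image left and right with knobs at the sides. First move: above the stand for a closer look on the way.

```bash
cat >> h.py <<'E'
def to(p,yaw,tilt=0,cmd=None):
    """shift (mm) and rotvec, in tool axes, to TCP p, tool x along yaw (deg), tool down, then tilt (rad) about tool y"""
    s=arm.get_state(); A=R.from_rotvec(s["tool_rot"])
    B=R.from_euler("ZX",[yaw,180],degrees=True)*R.from_rotvec([0,tilt,0])
    print("shift",(A.inv().apply(np.array(p)-s["ee_pos"])*1000).round(1),"turn",(A.inv()*B).as_rotvec().round(3),"t",s["time"])
E
python3 -c "
from h import *
to([.57,-.222,.26],112.6)"
```

```text
shift [ 449.4 -209.6  -37.8] turn [-1.000e-03 -2.000e-03 -1.591e+00] t 0.1
```

```bash
python3 -m crank '[[450,-210,-38,0,0,-1.591,-1],[450,-210,-38,0,0,-1.591,-1],[450,-210,-38,0,0,-1.591,-1],[450,-210,-38,0,0,-1.591,-1],[450,-210,-38,0,0,-1.591,-1],[450,-210,-38,0,0,-1.591,-1],[450,-210,-38,0,0,-1.591,-1],[450,-210,-38,0,0,-1.591,-1]]'; python3 -c "
from h import *
to([.57,-.222,.26],112.6)"
```

```text
time: 0.77
ee_pos: [0.4582, -0.3391, 0.2478]
tool_rot: [-2.422, -1.999, 0.0]
ft_force: [1.4, 0.2, -0.3]
finger_gap: 0.0868
gripper_force: 0.0
shift [136.2  87.6 -12.2] turn [-0.001 -0.001 -0.585] t 0.7667
```

```bash
python3 -m crank '[[136,88,-12,0,0,-0.585,-1],[136,88,-12,0,0,-0.585,-1],[136,88,-12,0,0,-0.585,-1],[136,88,-12,0,0,-0.585,-1],[136,88,-12,0,0,-0.585,-1],[136,88,-12,0,0,-0.585,-1],[136,88,-12,0,0,-0.585,-1],[136,88,-12,0,0,-0.585,-1]]'
python3 - <<'E'
from h import *
im,d,c=grab("wrist"); cv2.imwrite("pics/w1.png",im); np.savez("pics/w1.npz",im=im,d=d,**c)
f,cx,cy=K(c); M=R.from_rotvec(np.ravel(c["rvec"])).as_matrix(); print("cam at",-M.T@np.ravel(c["tvec"]),"fwd",M[2])
uv,P=cloud(d,c)
y=np.radians(112.6); ax=np.array([np.cos(y),np.sin(y)])
s=(P[:,2]>.03)&(P[:,2]<.1)&(np.hypot(P[:,0]-.57,P[:,1]+.222)<.13); q=P[s]; 
t=(q[:,:2]-[.57,-.222])@ax
for lo,hi in((.03,.1),(-.1,-.03)):
    g=q[(t>lo)&(t<hi)&(q[:,2]>.05)]; print(len(g), g.mean(0) if len(g) else 0, cv2.minAreaRect(g[:,:2].astype(np.float32)*1000) if len(g) else 0, g[:,2].max() if len(g) else 0)
h=np.histogram(P[:,2],bins=np.arange(-.005,.09,.005)); print(h[0])
print(arm.get_state()["ee_pos"],arm.get_state()["ft_force"])
E
```

```text
time: 1.43
ee_pos: [0.5693, -0.2254, 0.2595]
tool_rot: [-1.755, -2.604, 0.001]
ft_force: [0.7, -0.1, -0.1]
finger_gap: 0.0868
gripper_force: 0.0
cam at [ 0.54226059 -0.15505241  0.42070705] fwd [ 0.09993838 -0.25038889 -0.96297338]
897 [ 0.54336039 -0.15109785  0.06898836] ((543.9990844726562, -152.30767822265625), (39.09649658203125, 19.587553024291992), 22.0106143951416) 0.0755304459932948
952 [ 0.60082067 -0.28849334  0.06529377] ((601.1041870117188, -288.6549377441406), (39.475135803222656, 20.53610610961914), 22.735179901123047) 0.07533404790358735
[144436  23621   5926  18704   8512    777    286    486     23     35
     64    140     81    299    641    680      8      0]
[ 0.56927515 -0.2257346   0.25962163] [ 0.34290097 -0.3912802   0.12823863]
```

View pics/w1.png

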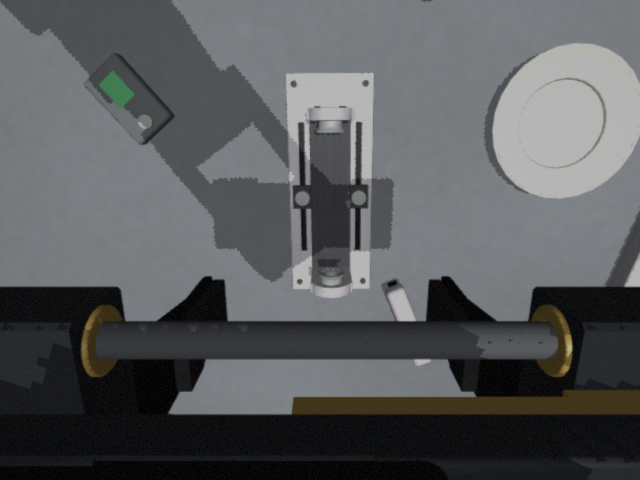

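The wrist view shows the stand between the open fingers: cups at (329,126) and (331,277), knobs at (303,198) and (358,198). The two cheek clusters are 147.8 mm apart centre to centre, against 148 expected, and the tops are at 75 mm, so the fit is right. Next, over the roller.

Run:
```python
from h import *
z=np.load("pics/w1.npz"); c={k:z[k] for k in("vertical_fov","cx","cy","rvec","tvec")}
for u in(303,358):
    vv,uu=np.mgrid[186:210,u-10:u+10]; P=pts(np.c_[uu.ravel(),vv.ravel()],z["d"][vv,uu].ravel(),c); print("knob",np.percentile(P[:,2],[50,95,100]).round(4))
to([.5237,.1787,.24],107.5)
```

```text
knob [0.0161 0.0237 0.4207]
knob [0.0161 0.0238 0.4207]
shift [392.  109.6  19.8] turn [-0.001 -0.001  0.079] t 1.4833
```

```bash
python3 -m crank '[[392,110,20,0,0,0.079,-1],[392,110,20,0,0,0.079,-1],[392,110,20,0,0,0.079,-1],[392,110,20,0,0,0.079,-1],[392,110,20,0,0,0.079,-1],[392,110,20,0,0,0.079,-1],[392,110,20,0,0,0.079,-1],[392,110,20,0,0,0.079,-1]]'; python3 -c "
from h import *
to([.5237,.1787,.24],107.5)"
```

```text
time: 2.15
ee_pos: [0.5316, 0.1063, 0.2437]
tool_rot: [1.858, 2.533, 0.0]
ft_force: [1.2, -0.9, -0.1]
finger_gap: 0.0873
gripper_force: 0.0
shift [71.5 14.2  3.7] turn [ 0.     0.    -0.001] t 2.15
```

```bash
python3 -m crank '[[71.5,14,4,0,0,0,-1],[71.5,14,4,0,0,0,-1],[71.5,14,4,0,0,0,-1],[71.5,14,4,0,0,0,-1]]'
python3 - <<'E'
from h import *
im,d,c=grab("wrist"); cv2.imwrite("pics/w2.png",im)
uv,P=cloud(d,c); t=(P[:,:2]-[.5237,.1787])@[np.cos(np.radians(107.5)),np.sin(np.radians(107.5))]
n=(P[:,:2]-[.5237,.1787])@[np.sin(np.radians(107.5)),-np.cos(np.radians(107.5))]
col=im[uv[:,1],uv[:,0]].max(1)
s=(abs(t)<.06)&(abs(n)<.03)&(P[:,2]>.045)&(P[:,2]<.08)&(col<70); q=P[s]
print(len(q),"top",np.percentile(q[:,2],98),cv2.minAreaRect(q[:,:2].astype(np.float32)*1000))
w,v=np.linalg.eigh(np.cov(q[:,:2].T)); print(q.mean(0),np.degrees(np.arctan2(v[1,1],v[0,1]))%180)
to([.5237,.1787,.24],107.5); print(arm.get_state()["ee_pos"])
E
```

```text
time: 2.48
ee_pos: [0.5233, 0.1786, 0.2395]
tool_rot: [-1.852, -2.538, 0.001]
ft_force: [0.8, 0.3, 0.3]
finger_gap: 0.0868
gripper_force: 0.0
3958 top 0.06142389222368292 ((526.5759887695312, 181.44129943847656), (31.762819290161133, 99.5587158203125), 17.17721939086914)
[0.52537031 0.18309187 0.05734963] 107.43392668850494
shift [ 1.2  0.3 -0.4] turn [-0.     0.001  0.003] t 2.5333
[0.5237921  0.17748228 0.23959169]
```

View pics/w2.png

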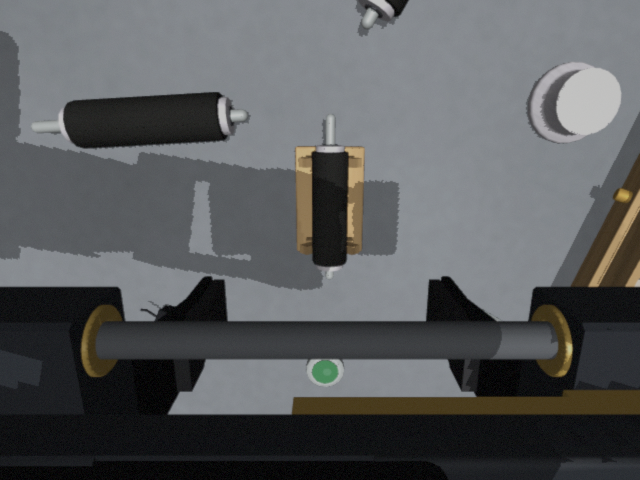

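The wrist view shows the small roller on its rest: sleeve x 313–348, y 150–268, long sprung pin pointing up at (330,125), which is tool +x / world +y. Both cameras agree on it (100 x 32 mm, yaw 107.5°) and on the shift to the stand. Descend and grip.

```bash
python3 -m crank '[[1,2,50,0,0,0,-1],[2,2,90,0,0,0,-1],[2,2,130,0,0,0,-1],[2,2,160,0,0,0,-1],[2,2,185,0,0,0,-1],[2,2,200,0,0,0,-1],[2,2,211,0,0,0,-1],[2,2,211,0,0,0,-1]]' 25; python3 -c "
from h import *
to([.5252,.180,.0285],107.45)"
```

```text
time: 3.2
ee_pos: [0.5244, 0.1786, 0.0266]
tool_rot: [-1.856, -2.531, 0.005]
ft_force: [0.1, -0.3, 0.4]
finger_gap: 0.0869
gripper_force: 0.0
shift [ 1.1  1.1 -1.9] turn [-0.004 -0.     0.001] t 3.2
```

```bash
python3 -m crank '[[1,1,-1.5,0,0,0,-1],[1,1,-1.5,0,0,0,0.2],[1,1,-1.5,0,0,0,0.6],[1,1,-1.5,0,0,0,1],[1,1,-1.5,0,0,0,1],[1,1,-1.5,0,0,0,1],[1,1,-1.5,0,0,0,1],[1,1,-1.5,0,0,0,1]]' 25; python3 -c "
from station import arm
print(arm.get_state())"
```

```text
time: 3.87
ee_pos: [0.5258, 0.1822, 0.0303]
tool_rot: [1.853, 2.537, 0.0]
ft_force: [-0.2, 0.5, -0.0]
finger_gap: 0.0483
gripper_force: 0.0
{'time': 3.8667, 'joints': array([ 1.32739200e-01,  7.27149077e-01,  1.74315922e+00,  4.11876477e-05,
        6.70944102e-01, -1.76476727e-01]), 'dq': array([-7.14780749e-04,  4.16987537e-03, -9.69336260e-05,  2.14733398e-03,
       -1.38470970e-03, -1.63261462e-03]), 'tau': array([-5.18812652e-03, -4.33576083e+01, -8.55084658e+00,  4.23073175e-02,
        4.79844154e-02,  1.12619512e-04]), 'ee_pos': array([0.52577538, 0.18219683, 0.03033709]), 'tool_rot': array([1.85276456e+00, 2.53681585e+00, 3.98605940e-04]), 'ft_force': array([-0.19157581,  0.48476091, -0.00327571]), 'torque': array([ 0.03178646, -0.10125148,  0.01566697]), 'gripper_force': 0.0, 'finger_gap': 0.04833727770909277}
```

```bash
python3 -m crank '[[0,0,0,0,0,0,1],[0,0,0,0,0,0,1],[0,0,0,0,0,0,1],[0,0,0,0,0,0,1],[0,0,0,0,0,0,1],[0,0,0,0,0,0,1]]' 40; python3 -c "
from station import arm
s=arm.get_state();print(s['ee_pos'],s['ft_force'],s['torque'])"
```

```text
time: 4.37
ee_pos: [0.5252, 0.182, 0.0301]
tool_rot: [-1.853, -2.536, 0.001]
ft_force: [-1.3, -0.5, 1.6]
finger_gap: 0.0309
gripper_force: 40.0
[0.52518773 0.18195557 0.03008393] [-1.28155115 -0.50336045  1.61772652] [-0.09523973  0.13588645  0.04053728]
```

```bash
python3 -m crank '[[0,0,-15,0,0,0,1],[0,0,-40,0,0,0,1],[0,0,-80,0,0,0,1],[0,0,-110,0,0,0,1],[0,0,-120,0,0,0,1],[0,0,-120,0,0,0,1],[0,0,-120,0,0,0,1]]' 40
python3 - <<'E'
from h import *
im,d,c=grab("wrist"); cv2.imwrite("pics/w3.png",im); np.savez("pics/w3.npz",im=im,d=d,**c)
s=arm.get_state(); A=R.from_rotvec(s["tool_rot"]); uv,P=cloud(d,c); Q=A.inv().apply(P-s["ee_pos"])*1000
# in tool axes: roller points
m=(abs(Q[:,1])<14)&(Q[:,2]>-60)&(Q[:,2]<5)&(abs(Q[:,0])<100); q=Q[m]
print(len(q),"x",q[:,0].min(),q[:,0].max()); 
for a in range(-85,95,10):
    g=q[(q[:,0]>a)&(q[:,0]<a+10)]
    if len(g): print(a,len(g),"y",g[:,1].min().round(1),g[:,1].max().round(1),"ztop",np.percentile(g[:,2],5).round(1))
print(s["ee_pos"],s["ft_force"],s["torque"])
E
```

```text
time: 4.95
ee_pos: [0.5255, 0.182, 0.1498]
tool_rot: [1.853, 2.537, 0.0]
ft_force: [-0.5, -0.3, -2.2]
finger_gap: 0.031
gripper_force: 40.0
14696 x -33.084130980208684 79.43444385826449
-35 130 y -14.0 13.8 ztop -28.5
-25 1524 y -13.9 14.0 ztop -31.8
-15 972 y -14.0 13.9 ztop -32.6
-5 121 y -14.0 13.9 ztop -49.4
5 1596 y -14.0 13.9 ztop -31.8
15 1982 y -14.0 14.0 ztop -31.9
25 2077 y -14.0 14.0 ztop -31.9
35 2212 y -14.0 14.0 ztop -31.9
45 2486 y -13.5 14.0 ztop -31.3
55 659 y -1.9 6.0 ztop -20.3
65 683 y -1.8 5.9 ztop -20.4
75 254 y -1.7 5.9 ztop -20.3
[0.52466599 0.18187431 0.14878031] [-0.1897496   1.29924609 -2.72517731] [ 0.01407928 -0.08148819  0.0039901 ]
```

View pics/w3.png

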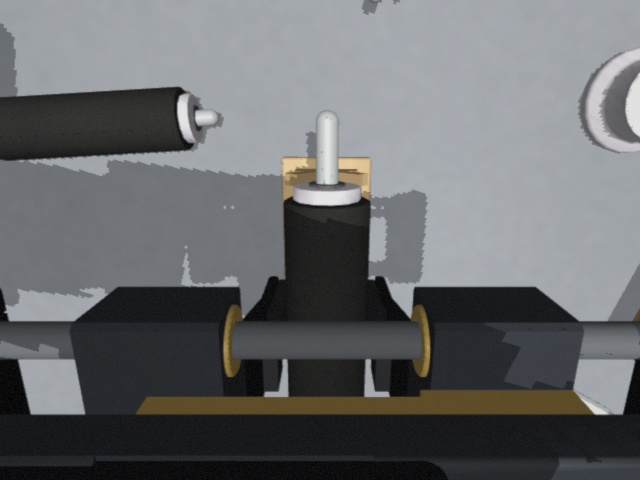

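In hand: the pin tip at (327,113) is 79 mm ahead of the TCP, roller axis 16 mm above the TCP and level. The pin reads 2 mm off in tool y, a wrist camera bias that I take out of the stand's position. Now carry it over the stand with the sprung end tilted down 0.30 rad.

```bash
cat >> h.py <<'E'
YAW=112.65; MID=np.array([.5707,-.222,0]); AX=np.array([np.cos(np.radians(YAW)),np.sin(np.radians(YAW)),0])
def tip(tilt,y,h,tipx=.0793):
    """TCP target putting the free sprung tip at y (mm) from the cups' middle and height h (mm)"""
    B=R.from_euler("ZX",[YAW,180],degrees=True)*R.from_rotvec([0,-tilt,0])
    p=MID+AX*y/1000+[0,0,h/1000]-B.apply([tipx,0,-.016]); to(p,YAW,-tilt); return p
def where(tipx=.0793):
    s=arm.get_state(); A=R.from_rotvec(s["tool_rot"]); t=s["ee_pos"]+A.apply([tipx,0,-.016])-MID; x=A.apply([1,0,0])
    print("tip y %.1f lat %.1f h %.1f"%(t@AX*1000,t[:2]@[AX[1],-AX[0]]*1000,t[2]*1000),"tilt %.3f"%-np.arcsin(x[2]),"yaw %.2f"%np.degrees(np.arctan2(x[1],x[0])),
     "F along %.1f lat %.1f z %.1f"%(s["ft_force"]@AX,s["ft_force"][:2]@[AX[1],-AX[0]],s["ft_force"][2]),"M",s["torque"].round(2),"gap",s["finger_gap"],s["gripper_force"],"t",s["time"])
E
python3 -c "
from h import *
where(); tip(.3,40,110)"
```

```text
tip y 469.4 lat 119.9 h 164.8 tilt -0.000 yaw 107.70 F along 1.3 lat 0.3 z -2.7 M [ 0.01 -0.08  0.  ] gap 0.031068427748642352 39.99740123748779 t 5.0
shift [-439.1  -75.4   30.6] turn [-0.015 -0.3   -0.085] t 5.0
```

```bash
python3 -m crank '[[-40,-7,0,0,0,0,1],[-439,-75,31,-0.015,-0.3,-0.085,1],[-439,-75,31,-0.015,-0.3,-0.085,1],[-439,-75,31,-0.015,-0.3,-0.085,1],[-439,-75,31,-0.015,-0.3,-0.085,1],[-439,-75,31,-0.015,-0.3,-0.085,1],[-439,-75,31,-0.015,-0.3,-0.085,1],[-439,-75,31,-0.015,-0.3,-0.085,1]]' 40; python3 -c "
from h import *
where(); tip(.3,40,110)"
```

```text
time: 5.67
ee_pos: [0.5702, -0.1472, 0.1248]
tool_rot: [1.6, 2.402, -0.241]
ft_force: [0.2, 0.6, -1.6]
finger_gap: 0.0307
gripper_force: 40.0
tip y 149.8 lat 28.3 h 116.9 tilt 0.296 yaw 112.69 F along 0.5 lat 0.4 z -1.6 M [ 0.28 -0.03  0.03] gap 0.03071473481434417 39.99949872493744 t 5.6667
shift [-103.   -28.3   38.4] turn [-0.002 -0.004  0.001] t 5.6667
```

```bash
python3 -m crank '[[-103,-28,38,0,-0.004,0,1],[-103,-28,38,0,-0.004,0,1],[-103,-28,38,0,-0.004,0,1],[-103,-28,38,0,-0.004,0,1],[-103,-28,38,0,-0.004,0,1]]' 40; python3 -c "
from h import *
where(); tip(.3,46,60)
im,d,c=grab('side'); cv2.imwrite('pics/s2.png',cv2.resize(im[90:230,240:400],None,fx=4,fy=4))
im,d,c=grab('wrist'); cv2.imwrite('pics/w4.png',im); np.savez('pics/w4.npz',im=im,d=d,**c)
f=cv2.resize(im,(480,360)); g=cv2.resize(cv2.imread('pics/s2.png'),(320,280)); o=np.zeros((360,800,3),np.uint8); o[:,:480]=f; o[:280,480:]=g; cv2.imwrite('pics/both4.png',o)
"
```

```text
time: 6.08
ee_pos: [0.5866, -0.2595, 0.1189]
tool_rot: [1.603, 2.395, -0.243]
ft_force: [-0.1, 1.0, -1.5]
finger_gap: 0.0309
gripper_force: 40.0
tip y 39.8 lat 0.5 h 110.7 tilt 0.300 yaw 112.42 F along 1.0 lat 0.3 z -1.5 M [ 0.24 -0.01  0.02] gap 0.03085819536599281 39.99724745750427 t 6.0833
shift [21.  -0.2 46.6] turn [-0.002  0.    -0.004] t 6.0833
```

View pics/both4.png

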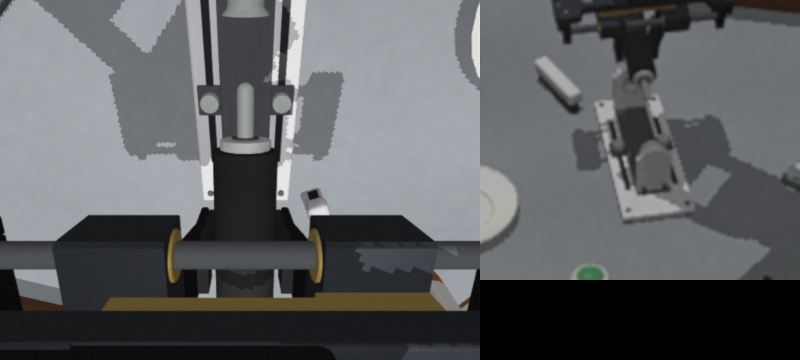

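The pin at (245,95) lines up with the near cup at (245,5) in the wrist view, and the roller's tail stands high over the far cheek in the side view. Lower into line with the cup.

```bash
python3 -m crank '[[10,0,23,0,0,0,1],[18,0,38,0,0,0,1],[21,0,46.5,0,0,0,1],[21,0,46.5,0,0,-0.004,1],[21,0,46.5,0,0,-0.004,1]]' 40; python3 -c "
from h import *
where(); tip(.3,60,60)
im,d,c=grab('wrist'); np.savez('pics/w5.npz',im=im,d=d,**c)
s=arm.get_state();A=R.from_rotvec(s['tool_rot']); uv,P=cloud(d,c)
# bias-corrected (2 mm tool y)
P=P-A.apply([0,.002,0]); D=P-MID; Y=D@AX*1000; L=D[:,:2]@[AX[1],-AX[0]]*1000; Z=D[:,2]*1000
m=(abs(L)<22)&(Y>55)&(Y<95)&(Z>62)
for a in range(56,92,3):
    g=m&(Y>a)&(Y<=a+3)
    if g.sum(): print(a,g.sum(),L[g].min().round(1),L[g].max().round(1),Z[g].max().round(1))
"
```

```text
time: 6.6
ee_pos: [0.5858, -0.2511, 0.0707]
tool_rot: [1.59, 2.4, -0.243]
ft_force: [-0.9, -0.1, -0.5]
finger_gap: 0.0313
gripper_force: 40.0
tip y 47.8 lat 2.3 h 62.3 tilt 0.303 yaw 112.97 F along 0.3 lat -0.9 z -0.5 M [ 0.22 -0.05 -0.01] gap 0.031291763416051034 39.997172355651855 t 6.6
shift [12.4 -2.7 -1.2] turn [0.001 0.003 0.005] t 6.6
62 103 -12.5 12.3 72.9
65 894 -12.2 12.6 73.3
68 694 -10.1 10.0 71.0
71 655 -9.3 9.6 70.6
74 1148 -19.5 19.7 75.4
77 1493 -19.2 19.7 75.6
80 615 -18.6 19.9 76.1
```

```bash
python3 -m crank '[[6,-1,-1,0,0,0,1],[12,-1,-3,0,0,0,1],[16,-1,-4,0,0,0,1],[19.4,-1,-5,0,0,0,1],[19.4,-1,-5,0,0,0,1],[19.4,-1,-5,0,0,0,1]]' 40; python3 -c "
from h import *
where();
im,d,c=grab('wrist'); cv2.imwrite('pics/w6.png',im[0:200,200:460])
where()"
```

```text
time: 7.15
ee_pos: [0.5773, -0.2341, 0.0706]
tool_rot: [1.591, 2.397, -0.243]
ft_force: [0.4, 0.1, -0.7]
finger_gap: 0.0311
gripper_force: 40.0
tip y 66.7 lat 1.2 h 62.0 tilt 0.305 yaw 112.85 F along -0.0 lat 0.4 z -0.7 M [ 0.24 -0.03  0.01] gap 0.03110735558903869 39.99721169471741 t 7.15
tip y 66.4 lat 1.2 h 62.0 tilt 0.305 yaw 112.84 F along -0.6 lat -0.8 z -1.3 M [0.22 0.01 0.04] gap 0.03111701894889794 39.99729931354523 t 7.2
```

```bash
python3 -m crank '[[1,-1,0.7,0,0,0,1],[3,-1,0.5,0,0,0,1],[5,-1,0,0,0,0,1],[6.2,-1,-0.4,0,0,0,1],[6.2,-1,-0.4,0,0,0,1],[6.2,-1,-0.4,0,0,0,1]]' 40; python3 -c "
from h import *
where()"
```

```text
time: 7.7
ee_pos: [0.5744, -0.2298, 0.069]
tool_rot: [1.591, 2.397, -0.243]
ft_force: [-0.2, -2.8, -2.0]
finger_gap: 0.0311
gripper_force: 40.0
tip y 71.8 lat 0.1 h 60.5 tilt 0.305 yaw 112.85 F along -2.5 lat -1.2 z -2.0 M [-0.31 -0.1   0.02] gap 0.031134801705960485 39.99464213848114 t 7.7
```

```bash
python3 -m crank '[[2,0,0,0,0,0,1],[4,0,0,0,0,0,1],[6,0,0,0,0,0,1],[6,0,0,0,0,0,1],[6,0,0,0,0,0,1]]' 45; python3 -c "
from h import *
where(); 
for t,c in((.25,9),(.2,11),(.15,13.5)): tip(t,71,60,.0793-c/1000)
"
```

```text
time: 8.12
ee_pos: [0.5724, -0.2245, 0.0674]
tool_rot: [1.59, 2.397, -0.243]
ft_force: [1.2, -5.3, -1.3]
finger_gap: 0.031
gripper_force: 45.0
tip y 77.4 lat 0.3 h 58.8 tilt 0.306 yaw 112.86 F along -5.4 lat -0.9 z -1.3 M [-0.73 -0.06  0.06] gap 0.031020402264311835 44.994953870773315 t 8.1167
shift [ 3.5 -0.6  4.6] turn [0.003 0.056 0.004] t 8.1167
shift [ 6.6 -0.6  7.9] turn [0.002 0.106 0.004] t 8.1167
shift [10.3 -0.6 10.8] turn [0.002 0.156 0.004] t 8.1167
```

```bash
python3 -m crank '[[1.8,0,2.3,0,0.028,0,1],[3.5,0,4.6,0,0.056,0,1],[5,0,6.3,0,0.08,0,1],[6.6,0,7.9,0,0.106,0,1],[6.6,0,7.9,0,0.106,0,1],[6.6,0,7.9,0,0.106,0,1]]' 45; python3 -c "
from h import *
where(.0793-.011); 
for t,c in((.15,13),(.1,14.5),(.05,14.5),(0,14.5)): tip(t,71,60,.0793-c/1000)
"
```

```text
time: 8.62
ee_pos: [0.5719, -0.2223, 0.0583]
tool_rot: [1.641, 2.472, -0.163]
ft_force: [0.3, -6.1, -0.2]
finger_gap: 0.031
gripper_force: 45.0
tip y 69.4 lat 0.7 h 60.2 tilt 0.202 yaw 112.83 F along -5.7 lat -2.1 z -0.2 M [-1.   -0.17  0.07] gap 0.030952985539483963 44.998424649238586 t 8.6167
shift [ 4.5 -1.   3.4] turn [0.004 0.052 0.003] t 8.6167
shift [ 7.1 -1.   6.5] turn [0.004 0.102 0.003] t 8.6167
shift [ 8.3 -1.   9.6] turn [0.004 0.152 0.003] t 8.6167
shift [ 9.6 -1.  12.6] turn [0.003 0.202 0.003] t 8.6167
```

```bash
python3 -m crank '[[1.5,0,1.1,0,0.017,0,1],[3,-0.5,2.3,0,0.035,0,1],[4.5,-0.5,3.4,0,0.052,0,1],[5.5,-0.5,3.4,0,0.052,0,1],[5.5,-0.5,3.4,0,0.052,0,1],[5.5,-0.5,3.4,0,0.052,0,1]]' 45; python3 -c "
from h import *
where(.0793-.013); 
for t,c in((.1,14.5),(.05,14.5),(0,14.5)): tip(t,71,60,.0793-c/1000)
"
```

```text
time: 9.12
ee_pos: [0.5705, -0.2188, 0.0543]
tool_rot: [1.663, 2.508, -0.122]
ft_force: [1.3, -8.6, -0.1]
finger_gap: 0.0309
gripper_force: 45.0
tip y 71.0 lat 0.8 h 60.0 tilt 0.153 yaw 112.88 F along -8.5 lat -2.1 z -0.1 M [-1.28 -0.28  0.04] gap 0.030863421679260553 44.99679207801819 t 9.1167
shift [ 2.4 -1.1  3.4] turn [0.005 0.053 0.004] t 9.1167
shift [ 3.5 -1.1  6.6] turn [0.005 0.103 0.004] t 9.1167
shift [ 4.7 -1.1  9.7] turn [0.005 0.153 0.004] t 9.1167
```

Run:
```python
from h import *
im,d,c=grab("wrist"); s=arm.get_state(); A=R.from_rotvec(s["tool_rot"])
for n,(dd,cc) in {"now":(d,c)}.items():
    uv,P=cloud(dd,cc); Q=A.inv().apply(P-s["ee_pos"])*1000; Q[:,1]-=2
    m=(abs(Q[:,1])<3)&(Q[:,2]>-45)&(Q[:,2]<0)
    for a in range(15,75,4):
        g=Q[m&(Q[:,0]>a)&(Q[:,0]<=a+4)]
        if len(g): print(a,len(g),"ztop",np.percentile(g[:,2],10).round(1),"xmax",g[:,0].max().round(1))
I,dS,C=grab("side"); cv2.imwrite("pics/s7.png",cv2.resize(I[100:210,270:370],None,fx=6,fy=6,interpolation=2)[:600,:600])
where(.0663)
```

```text
15 177 ztop -31.2 xmax 18.9
19 183 ztop -31.1 xmax 23.0
23 182 ztop -31.3 xmax 27.0
27 192 ztop -31.2 xmax 31.0
31 189 ztop -31.3 xmax 35.0
35 207 ztop -31.3 xmax 38.9
39 209 ztop -31.1 xmax 43.0
43 216 ztop -31.3 xmax 47.0
47 244 ztop -30.6 xmax 51.0
51 277 ztop -27.4 xmax 55.0
55 146 ztop -26.9 xmax 59.0
59 231 ztop -26.6 xmax 63.0
63 220 ztop -25.7 xmax 66.9
67 225 ztop -31.1 xmax 70.9
71 247 ztop -31.8 xmax 74.8
tip y 71.1 lat 0.7 h 60.0 tilt 0.153 yaw 112.88 F along -7.7 lat -1.4 z 0.1 M [-1.26 -0.3   0.09] gap 0.030978672767777927 44.99665439128876 t 9.2167
```

View pics/s7.png

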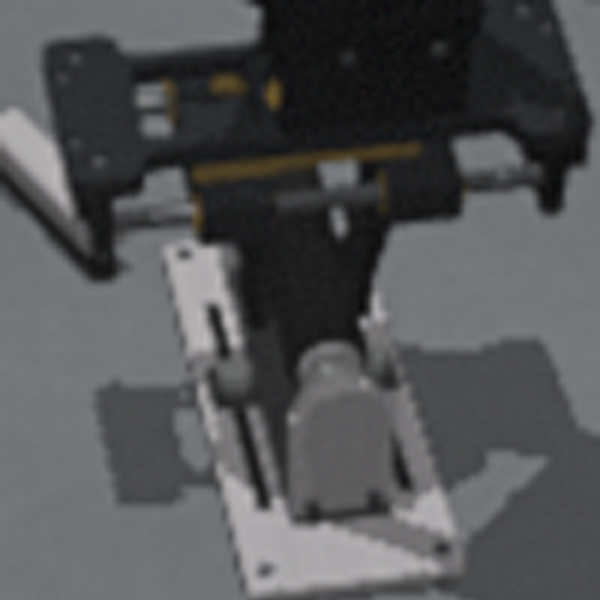

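The side view shows the sprung pin inside the near cup, with the cap just above the cheek at (330,360); the wrist depth shows the sleeve still parallel to the tool, so it has not slipped. Force matches 13 mm of spring travel. Now lower the fixed end between the cups.

```bash
python3 -m crank '[[0.8,-0.3,1.1,0,0.018,0,1],[1.6,-0.5,2.3,0,0.035,0,1],[2.4,-0.7,3.4,0,0.053,0,1],[2.8,-0.7,4.5,0,0.07,0,1],[2.8,-0.7,4.5,0,0.07,0,1]]' 45; python3 -c "
from h import *
where(.0793-.0145); 
for t,c in((.05,14.5),(0,14.5)): tip(t,71,60,.0793-c/1000)
"
```

```text
time: 9.63
ee_pos: [0.57, -0.2181, 0.0495]
tool_rot: [1.696, 2.555, -0.064]
ft_force: [2.3, -8.1, -0.3]
finger_gap: 0.0311
gripper_force: 45.0
tip y 69.7 lat 0.6 h 59.9 tilt 0.085 yaw 112.83 F along -8.4 lat -1.0 z -0.3 M [-1.24 -0.47  0.05] gap 0.031136206994398147 44.99492883682251 t 9.6333
shift [ 1.8 -0.9  2.1] turn [0.006 0.035 0.003] t 9.6333
shift [ 2.8 -0.9  5.2] turn [0.006 0.085 0.003] t 9.6333
```

```bash
python3 -m crank '[[1,0,0,0,0,0,1],[1.5,-0.3,1,0,0.017,0,1],[2,-0.6,2.1,0,0.035,0,1],[2.5,-0.6,3.6,0,0.06,0,1],[2.8,-0.6,5.2,0,0.085,0,1],[2.8,-0.6,5.2,0,0.085,0,1],[2.8,-0.6,5.2,0,0.085,0,1]]' 45; python3 -c "
from h import *
where(.0793-.0145); tip(0,71,60,.0793-.0145)
"
```

```text
time: 10.22
ee_pos: [0.569, -0.2164, 0.0439]
tool_rot: [1.736, 2.613, 0.008]
ft_force: [4.0, -7.5, -0.4]
finger_gap: 0.0309
gripper_force: 45.0
tip y 70.6 lat 0.3 h 59.8 tilt 0.001 yaw 112.81 F along -8.5 lat 0.8 z -0.4 M [-1.3  -0.72 -0.03] gap 0.03092007868169657 44.99587833881378 t 10.2167
shift [ 0.4 -0.6 -0.1] turn [0.007 0.001 0.003] t 10.2167
```

```bash
python3 -m crank '[[-1.5,-0.3,0.2,0,0,0,1],[-3,-0.5,0.4,0,0,0,1],[-4.5,-0.5,0.6,0,0,0,1],[-6,-0.5,0.8,0,0,0,1],[-6,-0.5,0.8,0,0,0,1],[-6,-0.5,0.8,0,0,0,1]]' 45; python3 -c "
from h import *
where(.0793-.0145)
"
```

```text
time: 10.72
ee_pos: [0.5705, -0.2207, 0.0432]
tool_rot: [1.737, 2.614, 0.009]
ft_force: [4.1, -5.3, -0.0]
finger_gap: 0.0309
gripper_force: 45.0
tip y 66.1 lat 0.1 h 59.2 tilt -0.001 yaw 112.78 F along -6.5 lat 1.7 z -0.0 M [-0.86 -0.69 -0.12] gap 0.03089734806802144 45.003379583358765 t 10.7167
```

```bash
python3 -m crank '[[-1,0,0.2,0,0,0,1],[-2,0,0.3,0,0,0,1],[-3,0,0.5,0,0,0,1],[-4,0,0.5,0,0,0,1],[-4,0,0.5,0,0,0,1],[-4,0,0.5,0,0,0,1]]' 45; python3 -c "
from h import *
where(.0793-.0145)
"
```

```text
time: 11.22
ee_pos: [0.5707, -0.2227, 0.0422]
tool_rot: [-1.737, -2.616, -0.01]
ft_force: [5.1, -2.7, 1.8]
finger_gap: 0.0312
gripper_force: 45.0
tip y 64.1 lat -0.5 h 58.5 tilt -0.005 yaw 112.83 F along -4.5 lat 3.7 z 1.8 M [-0.44 -0.91 -0.05] gap 0.031243846124776313 45.0009423494339 t 11.2167
```

```bash
python3 -m crank '[[0,0.7,-0.5,0,0,0,1],[0,1.5,-1,0,0,0,1],[0,1.5,-1,0,0,0,1],[-1,1.5,-1,0,0,0,1],[-1,1.5,-1,0,0,0,1]]' 45; python3 -c "
from h import *
where(.0793-.0145)
"
```

```text
time: 11.63
ee_pos: [0.5709, -0.2228, 0.0425]
tool_rot: [-1.735, -2.613, -0.008]
ft_force: [3.0, -3.2, 0.8]
finger_gap: 0.0313
gripper_force: 45.0
tip y 63.9 lat -0.4 h 59.0 tilt -0.007 yaw 112.85 F along -4.1 lat 1.5 z 0.8 M [-0.67 -0.59  0.02] gap 0.0313122108868948 44.998034834861755 t 11.6333
```

```bash
python3 -m crank '[[0,1,-0.5,0,0,0,1],[-1,1,-0.5,0,0,0,1],[-2,1,-0.5,0,0,0,1],[-3,1,-0.5,0,0,0,1],[-3,1,-0.5,0,0,0,1],[-3,1,-0.5,0,0,0,1]]' 45
python3 - <<'E'
from h import *
where(.0793-.0145)
im,d,c=grab("wrist"); s=arm.get_state(); A=R.from_rotvec(s["tool_rot"]); uv,P=cloud(d,c); P=P-A.apply([0,.002,0]); D=P-MID; Y=D@AX*1000; L=D[:,:2]@[AX[1],-AX[0]]*1000; Z=D[:,2]*1000
m=(abs(L)<3)&(Z>55)&(Z<90)
for a in range(40,88,2):
    g=m&(Y>a)&(Y<=a+2)
    if g.sum(): print(a,g.sum(),np.percentile(Z[g],[10,90]).round(1))
E
```

```text
time: 12.13
ee_pos: [0.5715, -0.2235, 0.0427]
tool_rot: [-1.732, -2.61, -0.009]
ft_force: [-0.0, -0.1, 2.0]
finger_gap: 0.0309
gripper_force: 45.0
tip y 62.9 lat -0.1 h 59.4 tilt -0.011 yaw 112.86 F along -0.1 lat -0.1 z 2.0 M [-0.09 -0.2   0.03] gap 0.030909787950820534 44.99567270278931 t 12.1333
40 105 [72.4 74.1]
42 104 [72.5 74.1]
44 116 [72.4 74.1]
46 137 [69.1 72.6]
48 105 [69.1 70.7]
50 148 [64.  70.6]
52 117 [60.  64.5]
54 96 [60.1 62.4]
56 95 [60.1 62.4]
58 100 [60.4 62.4]
60 102 [60.3 62.5]
62 95 [60.2 62.2]
64 85 [70.9 72.5]
66 120 [69.2 71.4]
68 108 [68.1 70. ]
70 123 [67.8 69.8]
72 108 [67.9 69.7]
74 136 [67.8 74. ]
76 139 [72.8 74.5]
78 139 [73.  74.4]
80 140 [73.1 74.5]
82 137 [73.  74.6]
84 23 [72.3 74. ]
```

Force along the axis is back to zero with the roller's middle at −3.6 mm (−3.5 expected with both pins home), and the pin top at 62 mm means it lies in the bore. Relieve the slight downward press and open.

```bash
python3 -m crank '[[0,0,-0.5,0,0,0,1],[0,0,-0.6,0,-0.004,0,0.3],[0,0,-0.6,0,-0.004,0,0.1],[0,0,-0.6,0,-0.004,0,-0.1],[0,0,-0.6,0,-0.004,0,-0.3],[0,0,-0.6,0,-0.004,0,-0.4],[0,0,-0.6,0,-0.004,0,-0.4]]' 20; python3 -c "
from h import *
where(.0793-.0145)"
```

```text
time: 12.77
ee_pos: [0.5722, -0.2246, 0.0435]
tool_rot: [-1.736, -2.614, -0.005]
ft_force: [0.6, 0.4, 0.1]
finger_gap: 0.0557
gripper_force: 0.0
tip y 61.7 lat 0.2 h 59.8 tilt -0.005 yaw 112.84 F along 0.1 lat 0.7 z 0.1 M [ 0.04 -0.11  0.01] gap 0.05574956050625376 0.0 t 12.7667
```

Released without any disturbance in the force. Retract straight up and look.

```bash
python3 -m crank '[[0,0,-5,0,0,0,-0.5],[0,0,-20,0,0,0,-0.5],[0,0,-50,0,0,0,-0.5],[0,0,-90,0,0,0,-0.5],[0,0,-130,0,0,0,-0.5],[0,0,-170,0,0,0,-0.5],[0,0,-180,0,0,0,-0.5],[0,0,-180,0,0,0,-0.5]]'
python3 - <<'E'
from h import *
s=arm.get_state(); im,d,c=grab("wrist"); A=R.from_rotvec(s["tool_rot"]); uv,P=cloud(d,c); P=P-A.apply([0,.002,0]); D=P-MID; Y=D@AX*1000; L=D[:,:2]@[AX[1],-AX[0]]*1000; Z=D[:,2]*1000
m=(im[uv[:,1],uv[:,0]].max(1)<60)&(abs(L)<17)&(abs(Y)<60)&(Z>50)&(Z<90); q=np.c_[Y,L][m].astype(np.float32); print(len(q),cv2.minAreaRect(q),"top",np.percentile(Z[m],98),[ (np.percentile(Z[m&(Y>a)&(Y<a+15)],90)).round(1) for a in(-50,-30,-10,10,30)])
cv2.imwrite("pics/w9.png",im[60:310,200:460].repeat(2,0).repeat(2,1)); print(s["ee_pos"],s["ft_force"],s["time"])
E
```

```text
time: 13.43
ee_pos: [0.5749, -0.2269, 0.2286]
tool_rot: [1.734, 2.612, 0.006]
ft_force: [0.1, 0.0, -0.3]
finger_gap: 0.0654
gripper_force: 0.0
4596 ((-0.10602188110351562, -0.750579833984375), (31.99980354309082, 105.6011962890625), 89.81594848632812) top 74.15795790321225 [np.float64(73.0), np.float64(73.2), np.float64(73.3), np.float64(73.5), np.float64(73.7)]
[ 0.57486374 -0.22686199  0.22855379] [ 0.12549213  0.0316528  -0.28166428] 13.4333
```

View pics/w9.png

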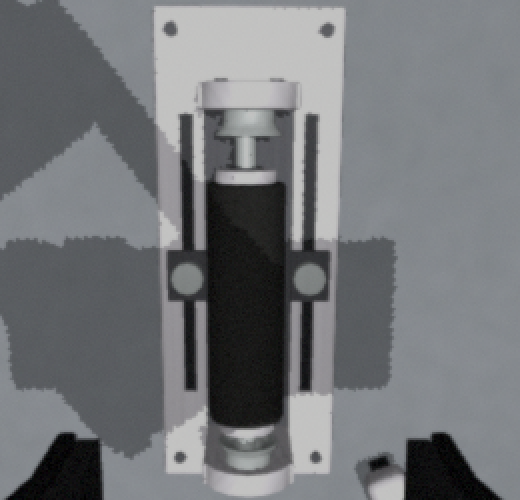

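The roller sits between the cups, with the sprung pin in the upper cup at (245,140) and the fixed pin in the lower cup at (245,450). It is level, parallel to the stand and free of the fingers. Handing in.

```bash
python3 -c "
from station import finish_job
print(finish_job())"
```

```text
the job is handed in; nothing more can be done
None
```

I fitted the roller back into its stand and handed the job in at about 13.5 s: it sits level with both pins home in the cups and the gripper clear; the highest force reading against the stand was about 8.5 N. The hand-in returned no verdict.

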